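# Air the wide glassware drying cabinet

### The job

The glassware in the wider of the two small drying cabinets is damp: pull that cabinet's drop-down door all the way down, leave it down for at least two seconds to let the moist air out, then push it back up until it is fully shut. Leave the narrow cabinet's door shut.

Things in the scene. Friction and masses are not known exactly. Their poses are not given: they have to be found in the camera images.
- wide_door_handle (a point): Centre of the wide cabinet door's handle: round steel bar, 12 mm thick, 150 mm long, borne by arms at its ends only. Door shut: 40 mm in front of the door's face, 40 mm above its top edge, 280 mm above the bench. Door down: 43 mm above the bench, 40 mm beyond the door's edge, 40 mm below its underside. It can turn in a pinch. Axes turn with the door: y along the bar; shut, x into cabinet, z up.
- wide_door_hinge (a point): Middle of this door's hinge line, at its lower edge, 90 mm above the bench; axes as for the handle. White framed glass door 266 mm wide, 150 high, 15 thick, about 0.6 kg. Door shut, the bar's centre is 190 mm above the hinge line and 47.5 mm in front of it (towards the robot). Opening, the bar swings about this line towards the robot and down.
- wide_door (a joint): Wide cabinet's door, rad: 0 shut (upright, at a stop), 1.55 fully down (level, at a stop); starts 0 to 0.25. Stiff hinge: it stays where left; up to 8 N at the bar moves it. Cabinet: white on grey plinth, fixed, 270 mm wide, 200 deep, 250 high, on the left or right of the pair, front towards the robot, turned up to 10 degrees.
- narrow_door (a joint): Angle in rad of the door of the other, narrow cabinet (170 mm wide, 100 mm handle bar, otherwise alike) beside the wide one: 0 shut, as it starts; it is to stay shut.

How it is judged:
By the outcome, as a careful person would: the job done as asked, in the order asked, and still so for the second after the job is handed in, with the robot touching nothing.
It also fails if it takes over 48 s, if anything falls off the work surface, if the arm or the gripper's body presses on something with over 40 N, if the wrist force passes 120 N, or if a joint passes its speed limit or range.

### The arm

A 6-joint arm with a two-finger parallel gripper is mounted at the origin on the work surface. World frame = base frame: x ahead of the robot, y to its left, z up, the work surface at z = 0. Lengths are in m, angles in rad, forces in N, time in s.
With the tool pointing down it reaches from about 0.375 to 0.975 m from the base axis. Payload 3.8 kg.
Tool frame: the origin (TCP) lies between the finger pads; the fingertips stand 22 mm ahead of it and the grasp point (between the pads) lies 3 mm ahead of it; z points along the fingers, y is the direction in which the jaws open and shut (so a half turn about z gives the same grasp; the last joint's range is limited). The gripper opens to 85 mm and grips with 20 to 120 N. Pads are 22 mm wide; open, the fingers measure 114 mm over their backs; the gripper's body (76 mm by 85 mm) begins 54 mm behind the grasp point. The pads swing forward as they close: fully open they stand 13 mm farther back than shut.
Start: joints at [1.116, 0.264, 1.604, -0, 1.274, -0.037], TCP at [0.274, 0.617, 0.253] pointing down, gripper open.
Joint ranges: [-2.63, 2.63], [-0.94, 2.18], [0.31, 2.57], [-1.31, 4.45], [0, 2.66], [-2.55, 2.55]. Speed limits (rad/s): [2.57, 2.57, 3.14, 3.14, 3.14, 3.14].

### API

Orientations are given as a rotation vector (axis times angle).
In Python, from cell import ctrl gives the robot as it stands. The module is installed in compiled form; this text tells all that it offers.
- The arm moves only by the shell command python3 -m pendant 'ROWS' [FORCE]. ROWS is JSON, a list of rows, each a list of 7 numbers: the turn, a rotation vector about the tool's x, y, z in rad, then the shift along the tool's x, y, z in mm, then the finger opening in mm, from 0 to 85.4. In form: [[wx, wy, wz, tx, ty, tz, fingers], ...]. A call has 1 to 12 rows; each row shifts and turns the commanded pose from where the row before left it, along the tool's axes as they then stand; what a row does not reach is not made up. A row lasts 1/12 s, in which the tool goes at most 41.7 mm and 7.16 degrees, less where a joint would pass 70% of its speed; a pose out of reach is approached as far as the arm can. A call is refused whole if a number of a shift passes 41.7 or a number of a turn 0.125, either way. A call with a gripper value outside its range is refused whole. The fingers move at their own pace and stop on an object; FORCE is the grip in N (left out, the last holds). Time passes only in rows, so rows that do not move let the fingers close. It gives the time, the measured TCP pose, the force and the opening at its end, in the units of the state.
- ctrl.observe(): the state, without advancing time (a new reading comes with each control period).
- ctrl.snapshot(name): name is "scene" or "top" or "wrist"; returns (picture, depth): 420x560x3 uint8, red, green, blue; 420x560 float32, m along the optical axis (not along the pixel's ray), 0 where there is no reading.
- ctrl.camera_model(name): a dict with "camera_matrix" (3x3 intrinsics, pixels), "position" and "rotation" of the camera in the world. Camera axes: x right, y up, looking along -z (the intrinsics and any distortion apply to the point x, -y, -z); pixel columns grow to the right and rows downward; lengths in m; the calibration is good to about 2 mm. A picture is of the moment at which its call begins: read the wrist's pose just before it. camera_model takes no time and is no camera call; for the wrist camera it gives the pose at the moment of the call.
- ctrl.hand_in(): hands the job in, once; it reports no verdict.
The state is a dict: "clock": time; "joints": joint angles; "joint_velocities": joint speeds; "joint_efforts": joint torques, N m; "tool_pos": TCP position; "tcp_rot": TCP orientation; "force": force on the tool from outside, world axes, zero at the start; "moment": the same for the moment, N m; "width": opening from 0.0 (shut) to 1.0 (fully open).
Only numpy, scipy, OpenCV 4.12 (cv2) and the standard library are available. Lean on these libraries where they do the work, as an engineer would, in place of code of your own. Each camera call takes 0.05 s, during which the arm holds its last target.

## Working session

There is one attempt and no reset: what is moved stays moved. The work goes in short steps, Python scripts to look and compute and a shell command to move; the robot and the scene stay as the last step left them, time stands still between calls to the robot, and variables do not carry over. Pictures are saved under pics/ and viewed, and the job is handed in when it is done.

```bash
mkdir -p pics; ls
python3 - <<'E'
from cell import ctrl
import cv2, numpy as np
s=ctrl.observe(); print({k:np.round(v,4) for k,v in s.items()})
for n in ("scene","top"):
    p,d=ctrl.snapshot(n); cv2.imwrite(f"pics/{n}1.png",p[:,:,::-1]); np.save(f"pics/{n}1.npy",d)
    m=ctrl.camera_model(n); print(n,{k:np.round(v,4) for k,v in m.items()})
    np.savez(f"pics/{n}1.npz",**{k:np.array(v) for k,v in m.items() if k in("camera_matrix","position","rotation")})
E
```

```text
pics
{'clock': np.float64(0.0), 'joints': array([ 1.1161,  0.2648,  1.6054, -0.    ,  1.2737, -0.0369]), 'joint_velocities': array([ 0.0019,  0.0009,  0.0006,  0.0008,  0.    , -0.0001]), 'joint_efforts': array([ 1.70000e-03, -5.15108e+01, -3.67317e+01, -1.00000e-04,
        1.28000e-02,  0.00000e+00]), 'tool_pos': array([0.2736, 0.6163, 0.252 ]), 'tcp_rot': array([-0.6514, -3.0728,  0.0034]), 'force': array([-0.1916, -0.0685,  1.3103]), 'moment': array([ 0.0091, -0.0095,  0.0237]), 'width': np.float64(1.0011)}
scene {'camera_matrix': array([[446.1397,   0.    , 278.6331],
       [  0.    , 446.1397, 206.0038],
       [  0.    ,   0.    ,   1.    ]]), 'position': array([0.4666, 0.1754, 1.0722]), 'rotation': array([ 0.1324, -0.3802, -2.4129])}
top {'camera_matrix': array([[546.4549,   0.    , 282.0268],
       [  0.    , 546.4549, 206.1264],
       [  0.    ,   0.    ,   1.    ]]), 'position': array([ 0.4453, -0.0102,  1.2122]), 'rotation': array([ 0.1725, -0.1576, -1.4979])}
```

View pics/scene1.png

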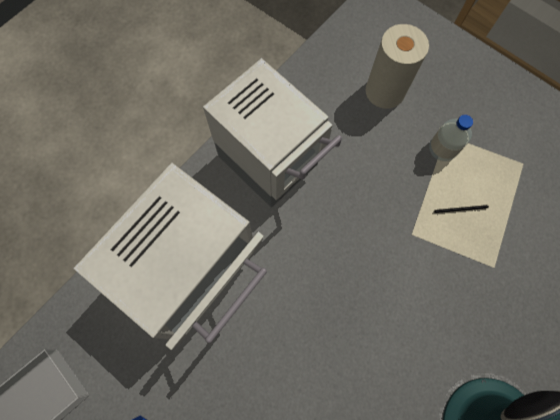

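View pics/top1.png

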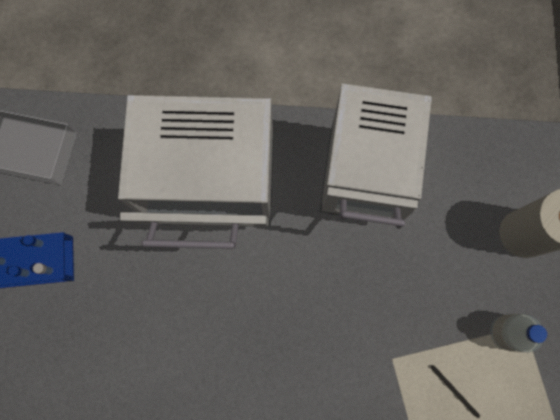

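The wide cabinet is the left one in the top view, with its bar at about (145–235, 244). Its door stands slightly ajar. The narrow cabinet is on the right, with its bar at about (343–402, 213–223).

```bash
cat > h.py <<'E'
import numpy as np
from scipy.spatial.transform import Rotation as R
def load(n):
    m=np.load(f"pics/{n}.npz"); return m["camera_matrix"],m["position"],m["rotation"],np.load(f"pics/{n}.npy")
def rot(r):
    r=np.array(r); return r if r.shape==(3,3) else R.from_rotvec(r).as_matrix()
def px(n,u,v,z=None):
    K,p,r,d=load(n); 
    ray=np.array([(u-K[0,2])/K[0,0],-(v-K[1,2])/K[1,1],-1.]); w=rot(r)@ray
    if z is not None: return p+w*(z-p[2])/w[2]
    dd=d[int(round(v)),int(round(u))]; return p+w*dd
def cloud(n):
    K,p,r,d=load(n); v,u=np.mgrid[:420,:560]
    c=np.stack([(u-K[0,2])/K[0,0],-(v-K[1,2])/K[1,1],-np.ones_like(d)],-1)*d[...,None]
    return c@rot(r).T+p
E
python3 - <<'E'
from h import *
np.set_printoptions(precision=4,suppress=True)
for c in [(128,99),(270,101),(267,199),(125,194),(124,218),(264,221),(150,244),(190,244.5),(230,245),(154,230),(400,240),(345,214),(400,222),(385,140),(343,90),(427,97),(520,228),(33,240),(190,300)]:
    print(c,px("top1",*c))
C=cloud("top1")
# bar points: rows 238-250, z>0.2
s=C[238:250,140:242]; m=s[...,2]>0.15
P=s[m]; print(len(P),P.min(0),P.max(0)); A=np.polyfit(P[:,1],P[:,0],1); print(A,P[:,2].mean(),np.percentile(P[:,1],[0,1,50,99,100]),np.percentile(P[:,2],[50,90,99]))
C=cloud("scene1"); s=C[265:345,200:270]; m=(s[...,2]>0.15);P=s[m];print(len(P),P.min(0),P.max(0))
E
```

```text
(128, 99) [0.8396 0.3099 0.2477]
(270, 101) [0.8519 0.0421 0.2508]
(267, 199) [0.663  0.0339 0.2517]
(125, 194) [0.6555 0.2912 0.2505]
(124, 218) [0.6134 0.291  0.2388]
(264, 221) [0.6247 0.037  0.2393]
(150, 244) [0.5643 0.2283 0.278 ]
(190, 244.5) [0.5679 0.1591 0.2792]
(230, 245) [0.5716 0.0903 0.2791]
(154, 230) [0.5961 0.2356 0.2324]
(400, 240) [ 0.646  -0.2583  0.    ]
(345, 214) [ 0.6377 -0.1041  0.2858]
(400, 222) [ 0.6301 -0.1992  0.2855]
(385, 140) [ 0.7895 -0.1755  0.25  ]
(343, 90) [ 0.8838 -0.0938  0.2492]
(427, 97) [ 0.8801 -0.2522  0.2492]
(520, 228) [ 0.6697 -0.4816  0.1058]
(33, 240) [0.5777 0.5092 0.1121]
(190, 300) [ 0.4827  0.1974 -0.0011]
695 [ 0.4453 -0.0102  0.2365] [0.5908 0.2434 1.2122]
[0.0224 0.5651] 0.28174753082553 [-0.0102  0.0834  0.1592  0.2418  0.2434] [0.2757 0.2785 0.2816]
1416 [0.4666 0.0838 0.2126] [0.6712 0.2444 1.0722]
```

Run:
```python
from h import *
np.set_printoptions(precision=4,suppress=True)
for n in("top1","scene1"):
    C=cloud(n); d=load(n)[3]; ok=d>0
    def sel(xr,yr,zr):
        m=ok&(C[...,0]>xr[0])&(C[...,0]<xr[1])&(C[...,1]>yr[0])&(C[...,1]<yr[1])&(C[...,2]>zr[0])&(C[...,2]<zr[1]); return C[m]
    P=sel((.5,.59),(.09,.23),(.255,.30)); 
    if len(P): print(n,"bar",len(P),np.polyfit(P[:,1]-.16,P[:,0],1),np.polyfit(P[:,1]-.16,P[:,2],1),"x",np.percentile(P[:,0]+.053*(P[:,1]-.16),[2,50,98]),"z",np.percentile(P[:,2],[2,50,98]))
    Q=sel((.5,.60),(.0,.32),(.26,.30)); print("bar y",np.percentile(Q[:,1],[0,1,99,100]))
    T=sel((.6,.9),(.02,.34),(.244,.262))
    import cv2
    print("cab top",cv2.minAreaRect(T[:,:2].astype('float32')))
    print(cv2.boxPoints(cv2.minAreaRect(T[:,:2].astype('float32'))))
    D=sel((.55,.66),(.02,.31),(.05,.243)); xr=D[:,0]+.053*(D[:,1]-.16)
    for lo in np.arange(.05,.245,.02):
        m=(D[:,2]>=lo)&(D[:,2]<lo+.02)
        if m.sum()>5: print(round(lo,3),m.sum(),np.percentile(xr[m],[2,20,50,80,98]))
```

```text
top1 bar 561 [-0.0401  0.5688] [-0.0005  0.276 ] x [0.5631 0.5685 0.575 ] z [0.2712 0.276  0.2802]
bar y [0.0833 0.085  0.241  0.2434]
cab top ((0.738815426826477, 0.17106182873249054), (0.2297298014163971, 0.2704377770423889), 2.3875551223754883)
[[0.6184 0.3014]
 [0.6297 0.0312]
 [0.8592 0.0407]
 [0.8479 0.3109]]
0.07 87 [0.6517 0.6611 0.6625 0.6636 0.6656]
0.09 57 [0.6324 0.6334 0.6348 0.6572 0.6656]
0.11 202 [0.631  0.6332 0.6347 0.636  0.6634]
0.13 53 [0.6319 0.6502 0.6535 0.66   0.6661]
0.15 65 [0.6235 0.6274 0.6518 0.6579 0.6656]
0.17 53 [0.6219 0.6254 0.6535 0.6575 0.6647]
0.19 51 [0.6208 0.6497 0.6531 0.6551 0.661 ]
0.21 178 [0.6026 0.609  0.6158 0.6502 0.656 ]
0.23 1372 [0.5896 0.6165 0.6216 0.6267 0.6527]
scene1 bar 558 [-0.0403  0.5682] [-0.0017  0.2755] x [0.5625 0.568  0.5744] z [0.271  0.2757 0.279 ]
bar y [0.0838 0.0865 0.242  0.2444]
cab top ((0.7515801191329956, 0.17137868702411652), (0.2023853063583374, 0.27053213119506836), 2.258026599884033)
[[0.6451 0.3026]
 [0.6558 0.0322]
 [0.858  0.0402]
 [0.8474 0.3105]]
0.07 122 [0.6589 0.6601 0.6616 0.6634 0.6658]
0.09 40 [0.6318 0.633  0.6339 0.636  0.6657]
0.11 157 [0.6305 0.6324 0.6336 0.6349 0.6579]
0.13 39 [0.6256 0.6309 0.6515 0.6543 0.6643]
0.15 49 [0.6238 0.6275 0.6517 0.6533 0.6649]
0.17 44 [0.6205 0.6393 0.6528 0.6538 0.6636]
0.19 48 [0.617  0.6493 0.651  0.6533 0.6596]
0.21 163 [0.5996 0.607  0.6148 0.6497 0.6535]
0.23 1366 [0.5886 0.6162 0.6212 0.6263 0.652 ]
```

```bash
python3 -m pendant '[[0,0,0.1238,0,0,-40,85],[0,0,0.1238,0,0,-30,85],[0,0,0.1238,0,0,-30,85],[0,0,0.1238,0,0,-20,85],[0,0,0.1238,0,0,0,85],[0,0,0.1238,0,0,0,85],[0,0,0.1238,0,0,0,85],[0,0,0.1238,0,0,0,85],[0,0,0.1238,0,0,0,85],[0,0,0,0,0,0,85]]' 25
python3 -m pendant '[[-0.1,0,0,0,0,0,85],[-0.1,0,0,0,0,0,85],[-0.1,0,0,0,0,0,85],[-0.1,0,0,0,0,0,85],[-0.1,0,0,0,0,0,85],[0,0,0,0,0,0,85],[0,0,0,0,0,0,85]]'
cat > goal.py <<'E'
from h import *
from cell import ctrl
np.set_printoptions(precision=4,suppress=True)
X=np.array([np.cos(.04),np.sin(.04),0]);Z=np.array([0,0,1.])
H=np.array([.644,.1670,.09])
def bar(th): 
    f=.2449+th; return H-X*.19585*np.sin(f)+Z*.19585*np.cos(f)
def state():
    s=ctrl.observe(); return s,rot(s["tcp_rot"]),np.array(s["tool_pos"])
def delta(target,off=3e-3):  # grasp point to target, tool mm
    s,r,p=state(); return (r.T@(target-p)-np.array([0,0,off]))*1e3
E
python3 - <<'E'
from goal import *
s,r,p=state(); print(p,"\n",r,s["joints"],s["clock"]); a=.5
y=np.cos(a)*X+np.sin(a)*Z; z=np.sin(a)*X-np.cos(a)*Z; W=np.stack([np.cross(y,z),y,z],1)
print("rot err (tool)",R.from_matrix(r.T@W).as_rotvec()); print(bar(.15)); print(delta(bar(.15)))
E
```

```text
clock: 0.93
tool_pos: [0.2738, 0.6167, 0.3725]
tcp_rot: [2.181, 2.261, -0.002]
force: [0.3, -0.1, 0.2]
width: 0.994
clock: 1.52
tool_pos: [0.2722, 0.6167, 0.3719]
tcp_rot: [1.902, 1.989, 0.501]
force: [0.2, -0.5, -0.2]
width: 0.997
[0.2722 0.6167 0.3719] 
 [[-0.0434  0.8781  0.4766]
 [ 0.9991  0.0399  0.0175]
 [-0.0037  0.4769 -0.879 ]] [ 1.3416  0.1265  1.6222 -0.4997  1.2882  1.4137] 1.5167
rot err (tool) [-0.0029  0.0016  0.0047]
[0.5687 0.164  0.2708]
[-464.7932  194.0976  219.2336]
```

```bash
python3 -m pendant '[[0,0,0,-36,15,9,85],[0,0,0,-36,15,9,85],[0,0,0,-36,15,9,85],[0,0,0,-36,15,9,85],[0,0,0,-36,15,9,85],[0,0,0,-36,15,9,85],[0,0,0,-36,15,9,85],[0,0,0,-36,15,9,85],[0,0,0,-36,15,9,85],[0,0,0,-36,15,9,85],[0,0,0,-36,15,9,85],[0,0,0,-36,15,9,85]]'
python3 -m pendant '[[0,0,0,-33,14,20,85],[0,0,0,0,0,0,85],[0,0,0,0,0,0,85]]'
python3 - <<'E'
from goal import *
import cv2
s,r,p=state(); print(p,s["joints"]); print(delta(bar(.15)))
m=ctrl.camera_model("wrist"); q,d=ctrl.snapshot("wrist"); cv2.imwrite("pics/w1.png",q[:,:,::-1]); np.save("pics/w1.npy",d); np.savez("pics/w1.npz",**{k:np.array(m[k]) for k in("camera_matrix","position","rotation")})
C=cloud("w1");ok=d>0
M=ok&(C[...,0]>.52)&(C[...,0]<.6)&(C[...,1]>.10)&(C[...,1]<.22)&(C[...,2]>.25)&(C[...,2]<.3);P=C[M];print(len(P))
if len(P): print(P.mean(0),P.min(0),P.max(0),np.polyfit(P[:,1]-.164,P[:,0],1))
E
```

```text
clock: 2.52
tool_pos: [0.5015, 0.191, 0.3664]
tcp_rot: [1.906, 1.982, 0.509]
force: [0.8, 0.5, 0.7]
width: 0.99
clock: 2.77
tool_pos: [0.5247, 0.1575, 0.354]
tcp_rot: [1.914, 1.976, 0.504]
force: [-0.7, 0.5, -0.0]
width: 0.988
[0.5247 0.1575 0.354 ] [ 0.3292 -0.316   2.059  -0.1755  0.9258  0.369 ]
[ 4.9758 -1.0043 91.251 ]
2889
[0.5655 0.1643 0.2763] [0.5588 0.1001 0.2684] [0.575  0.22   0.2797] [-0.0443  0.5655]
```

View pics/w1.png

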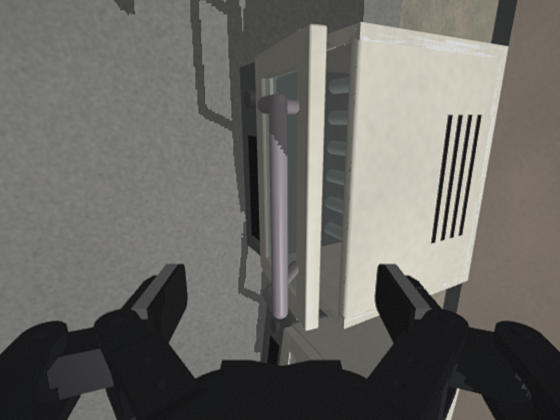

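The bar (column about 279, rows 100–318) lies centred between the jaws, and its position agrees with my estimate. Next I advance and close.

```bash
python3 -m pendant '[[0,0,0,5,0,31,85],[0,0,0,0,0,30,85],[0,0,0,0,0,20,85],[0,0,0,0,0,10,60],[0,0,0,0,0,0,40],[0,0,0,0,0,0,20],[0,0,0,0,0,0,5],[0,0,0,0,0,0,5],[0,0,0,0,0,0,5],[0,0,0,0,0,0,5]]' 30
python3 -m pendant '[[0,0,0,0,0,0,5],[0,0,0,0,0,0,5]]'
python3 - <<'E'
from goal import *
s,r,p=state(); print(s["width"]*85, s["force"],s["moment"]); print(delta(bar(.15)))
# waypoints
pr=bar(.15)
for th in np.append(np.arange(.15,1.5,.14),[1.5,1.55,1.57]):
    b=bar(th); print(round(th,2),b,np.round(r.T@(b-pr)*1e3,1)); pr=b
E
```

```text
clock: 3.65
tool_pos: [0.5668, 0.1685, 0.276]
tcp_rot: [1.906, 1.982, 0.509]
force: [-5.2, 1.8, 4.2]
width: 0.129
clock: 3.82
tool_pos: [0.5669, 0.1685, 0.276]
tcp_rot: [1.907, 1.981, 0.509]
force: [-6.1, 0.9, 5.1]
width: 0.132
11.178748336260474 [-6.0987  0.9344  5.0813] [0.2344 0.6368 0.1758]
[-4.6019 -1.0226  2.3649]
0.15 [0.5687 0.164  0.2708] [0. 0. 0.]
0.29 [0.5442 0.163  0.2585] [ -0.  -27.4  -1. ]
0.43 [0.5217 0.1621 0.2429] [ -0.  -27.3   2.8]
0.57 [0.5016 0.1613 0.2243] [ -0.  -26.6   6.6]
0.71 [0.4843 0.1606 0.2031] [ -0.  -25.4  10.2]
0.85 [0.4701 0.16   0.1797] [ -0.  -23.7  13.7]
0.99 [0.4592 0.1596 0.1546] [ -0.  -21.6  16.9]
1.13 [0.452  0.1593 0.1281] [ -0.  -19.   19.7]
1.27 [0.4486 0.1592 0.1009] [ -0.  -16.1  22.2]
1.41 [0.449  0.1592 0.0735] [ -0.  -12.8  24.2]
1.5 [0.4513 0.1593 0.0561] [-0.  -6.4 16.4]
1.55 [0.4532 0.1594 0.0465] [-0.  -2.9  9.3]
1.57 [0.4541 0.1594 0.0427] [-0.  -1.   3.8]
```

```bash
python3 -m pendant '[[0,0,0,0,-13.7,-0.8,5],[0,0,0,0,-13.7,-0.2,5],[0,0,0,0,-13.7,0.9,5],[0,0,0,0,-13.6,1.9,5],[0,0,0,0,-13.4,2.9,5],[0,0,0,0,-13.2,3.7,5],[0,0,0,0,0,0,5]]'
cat > chk.py <<'E'
from goal import *
s,r,p=state(); g=p+r[:,2]*.003; v=g-H; th=np.arctan2(-v@X,v[2])-.2449
print("w",s["width"]*85,"F",s["force"],"th",th,"r",np.hypot(v@X,v[2]),"g",g,"clock",s["clock"],"cmd next"); 
for t in (.57,.71,1.55): print(t,delta(bar(t)))
print(s["joints"])
E
python3 chk.py
```

```text
clock: 4.4
tool_pos: [0.4986, 0.1657, 0.2285]
tcp_rot: [1.907, 1.982, 0.509]
force: [-7.6, 2.2, 3.9]
width: 0.127
w 10.814934268047347 F [-7.6322  2.1974  3.863 ] th 0.5694215479256565 r 0.19789733563418066 g [0.5    0.1657 0.2258] clock 4.4 cmd next
0.57 [-4.4943  0.5295  1.9793]
0.71 [ -4.5451 -24.8795  12.224 ]
1.55 [  -4.8159 -127.4733  134.6366]
[ 0.3694 -0.2788  2.2654 -0.2454  0.6909  0.4835]
```

```bash
python3 -m pendant '[[0,0,0,0,-12.8,4.7,5],[0,0,0,0,-12.6,5.5,5],[0,0,0,0,-12.1,6.4,5],[0,0,0,0,-11.6,7.3,5],[0,0,0,0,-11.1,8.1,5],[0,0,0,0,-10.5,8.8,5],[0,0,0,0,0,0,5]]'
python3 chk.py
```

```text
clock: 4.98
tool_pos: [0.4564, 0.1639, 0.157]
tcp_rot: [1.906, 1.983, 0.508]
force: [6.0, 2.9, -8.2]
width: 0.126
w 10.700028624427965 F [ 5.9984  2.946  -8.1703] th 0.9929844398384299 r 0.19689499161415353 g [0.4579 0.164  0.1543] clock 4.9833 cmd next
0.57 [ -4.3832  71.8321 -40.4818]
0.71 [ -4.3988  46.4314 -30.2163]
1.55 [ -4.5154 -56.062   92.2807]
[ 0.4096 -0.2797  2.409  -0.3288  0.5647  0.6085]
```

```bash
python3 -m pendant '[[0,0,0,0,-9.9,9.5,5],[0,0,0,0,-9.1,10.2,5],[0,0,0,0,-8.4,10.8,5],[0,0,0,0,-7.7,11.4,5],[0,0,0,0,0,0,5]]'
python3 chk.py
```

```text
clock: 5.4
tool_pos: [0.4463, 0.1635, 0.1034]
tcp_rot: [1.906, 1.984, 0.507]
force: [5.6, 3.3, -7.3]
width: 0.123
w 10.495469335134754 F [ 5.5926  3.3124 -7.3469] th 1.2710298024045485 r 0.19653523059682207 g [0.4477 0.1636 0.1008] clock 5.4 cmd next
0.57 [ -4.3843 106.4296 -82.63  ]
0.71 [ -4.3888  81.0326 -72.3556]
1.55 [ -4.4367 -21.4177  50.1775]
[ 0.4208 -0.2062  2.4723 -0.4299  0.4413  0.7308]
```

```bash
python3 -m pendant '[[0,0,0,0,-6.8,12,5],[0,0,0,0,-6,12.2,5],[0,0,0,0,-4.9,12.5,5],[0,0,0,0,-3.5,12.5,5],[0,0,0,0,0,0,5]]'
python3 chk.py
```

```text
clock: 5.82
tool_pos: [0.4507, 0.1636, 0.0495]
tcp_rot: [1.907, 1.985, 0.505]
force: [0.8, 5.2, -6.6]
width: 0.124
w 10.561776065799503 F [ 0.8466  5.2097 -6.5738] th 1.547168498229063 r 0.19664768471613378 g [0.4521 0.1637 0.0468] clock 5.8167 cmd next
0.57 [  -4.3707  128.1472 -132.3596]
0.71 [  -4.3704  102.7747 -122.0247]
1.55 [-4.3615  0.6167  0.7521]
[ 0.4154 -0.0752  2.4972 -0.6215  0.3058  0.9326]
```

```bash
python3 -m pendant '[[0,0,0,0,-1.5,3,5],[0,0,0,0,0,0,5],[0,0,0,0,0,0,5]]'
python3 chk.py
python3 -m pendant '[[0,0,0,0,-1.5,3,5],[0,0,0,0,0,0,5],[0,0,0,0,0,0,5]]'
python3 chk.py
python3 - <<'E'
from goal import *
import cv2
for n in ("scene","top"):
    q,d=ctrl.snapshot(n); cv2.imwrite(f"pics/{n}2.png",q[:,:,::-1]); np.save(f"pics/{n}2.npy",d)
    m=ctrl.camera_model(n); np.savez(f"pics/{n}2.npz",**{k:np.array(m[k]) for k in("camera_matrix","position","rotation")})
E
```

```text
clock: 6.07
tool_pos: [0.4511, 0.1637, 0.0477]
tcp_rot: [1.907, 1.983, 0.506]
force: [-1.1, 5.1, -7.4]
width: 0.13
w 11.028966080816154 F [-1.0724  5.091  -7.4187] th 1.5563525827603852 r 0.1966495176555859 g [0.4525 0.1637 0.0451] clock 6.0667 cmd next
0.57 [  -4.2703  128.8265 -133.9177]
0.71 [  -4.2928  103.4396 -123.6183]
1.55 [-4.3657  1.1095 -0.9849]
[ 0.4156 -0.0703  2.4981 -0.6366  0.3004  0.9491]
clock: 6.32
tool_pos: [0.4518, 0.1637, 0.0454]
tcp_rot: [1.906, 1.982, 0.508]
force: [-4.6, 3.5, -0.4]
width: 0.125
w 10.64633434962131 F [-4.5929  3.515  -0.4255] th 1.568804505764001 r 0.1965058786541786 g [0.4532 0.1637 0.0427] clock 6.3167 cmd next
0.57 [  -4.2479  129.5606 -136.0941]
0.71 [  -4.2751  104.1559 -125.8387]
1.55 [-4.3596  1.6136 -3.3827]
[ 0.4154 -0.0633  2.499  -0.6568  0.2932  0.9698]
```

View pics/scene2.png

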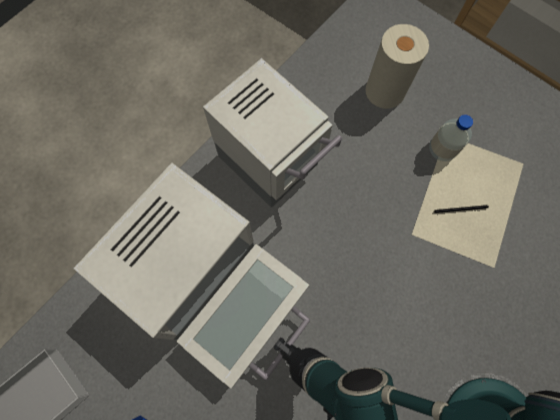

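View pics/top2.png

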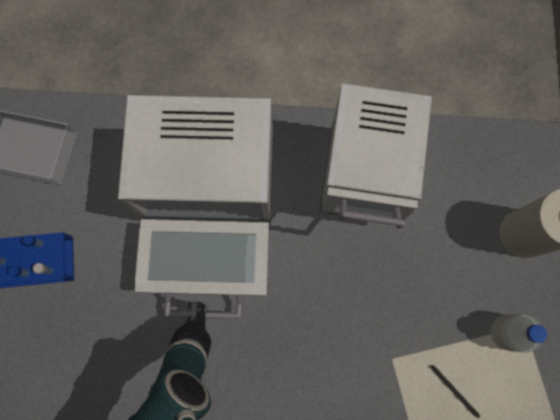

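The door looks level. I'll press on to confirm the stop and check the slope of the door's plane.

```bash
python3 -m pendant '[[0,0,0,0,-1.5,3,5],[0,0,0,0,0,0,5],[0,0,0,0,0,0,5]]'
python3 chk.py|head -1
python3 -m pendant '[[0,0,0,0,-1.5,3,5],[0,0,0,0,0,0,5],[0,0,0,0,0,0,5]]'
python3 chk.py|head -1
python3 - <<'E'
from goal import *
for n in ("scene","top"):
    q,d=ctrl.snapshot(n); np.save(f"pics/{n}3.npy",d)
    m=ctrl.camera_model(n); np.savez(f"pics/{n}3.npz",**{k:np.array(m[k]) for k in("camera_matrix","position","rotation")})
for k in ("scene2","top2","scene3","top3"):
    C=cloud(k); d=load(k)[3]; f=-(C-H)@X; l=(C-H)@np.array([-X[1],X[0],0])
    M=(d>0)&(f>.02)&(f<.145)&(abs(l)<.125)&(C[...,2]>.06)&(C[...,2]<.13)
    c=np.polyfit(f[M],C[...,2][M],1); res=C[...,2][M]-np.polyval(c,f[M]); G=abs(res)<.006
    c=np.polyfit(f[M][G],C[...,2][M][G],1); print(k,M.sum(),G.sum(),c,"angle",np.pi/2+np.arctan(c[0]) if 0 else np.pi/2-np.arctan(c[0]))
E
```

```text
clock: 6.67
tool_pos: [0.4529, 0.1637, 0.0434]
tcp_rot: [1.905, 1.98, 0.509]
force: [-10.6, -0.2, 11.6]
width: 0.123
w 10.41456778735709 F [-10.6492  -0.2071  11.607 ] th 1.5800833736482458 r 0.19594620281056427 g [0.4543 0.1638 0.0407] clock 6.6667 cmd next
clock: 6.92
tool_pos: [0.454, 0.164, 0.0412]
tcp_rot: [1.904, 1.979, 0.511]
force: [-13.9, -1.7, 21.2]
width: 0.125
w 10.62808116378769 F [-13.9451  -1.7311  21.2092] th 1.5921820108964524 r 0.19539550077469353 g [0.4555 0.164  0.0386] clock 6.9167 cmd next
scene2 7087 6973 [0.0375 0.0923] angle 1.5333406141824435
top2 7448 7192 [0.0401 0.0927] angle 1.5307488366819126
scene3 7083 6949 [0.0393 0.0922] angle 1.5315437359600117
top3 7446 7191 [0.0382 0.0928] angle 1.5325842121761384
```

The force rises to 21 N with no more door motion, so it's at the stop. I hold there for 3 s.

```bash
python3 -m pendant '[[0,0,0,0,0,0,5],[0,0,0,0,0,0,5],[0,0,0,0,0,0,5],[0,0,0,0,0,0,5],[0,0,0,0,0,0,5],[0,0,0,0,0,0,5],[0,0,0,0,0,0,5],[0,0,0,0,0,0,5],[0,0,0,0,0,0,5],[0,0,0,0,0,0,5],[0,0,0,0,0,0,5],[0,0,0,0,0,0,5]]' >/dev/null
python3 -m pendant '[[0,0,0,0,0,0,5],[0,0,0,0,0,0,5],[0,0,0,0,0,0,5],[0,0,0,0,0,0,5],[0,0,0,0,0,0,5],[0,0,0,0,0,0,5],[0,0,0,0,0,0,5],[0,0,0,0,0,0,5],[0,0,0,0,0,0,5],[0,0,0,0,0,0,5],[0,0,0,0,0,0,5],[0,0,0,0,0,0,5]]' >/dev/null
python3 -m pendant '[[0,0,0,0,0,0,5],[0,0,0,0,0,0,5],[0,0,0,0,0,0,5],[0,0,0,0,0,0,5],[0,0,0,0,0,0,5],[0,0,0,0,0,0,5],[0,0,0,0,0,0,5],[0,0,0,0,0,0,5],[0,0,0,0,0,0,5],[0,0,0,0,0,0,5],[0,0,0,0,0,0,5],[0,0,0,0,0,0,5]]'
python3 - <<'E'
from goal import *
for n in ("top",):
    q,d=ctrl.snapshot(n); np.save(f"pics/{n}4.npy",d)
    m=ctrl.camera_model(n); np.savez(f"pics/{n}4.npz",**{k:np.array(m[k]) for k in("camera_matrix","position","rotation")})
C=cloud("top4"); d=load("top4")[3]; f=-(C-H)@X; l=(C-H)@np.array([-X[1],X[0],0])
M=(d>0)&(f>.02)&(f<.145)&(abs(l)<.125)&(C[...,2]>.06)&(C[...,2]<.13)
print(np.polyfit(f[M],C[...,2][M],1))
s,r,p=state(); print(delta(bar(1.55)))
pr=bar(1.55)
for th in [1.5,1.41,1.27,1.13,.99,.85,.71,.57,.43,.29,.15,.07,0,-.03]:
    b=bar(th); print(th,np.round(r.T@(b-pr)*1e3,1)); pr=b
E
```

```text
clock: 10.02
tool_pos: [0.454, 0.164, 0.0412]
tcp_rot: [1.904, 1.979, 0.512]
force: [-14.4, -1.0, 20.8]
width: 0.127
[0.0359 0.0931]
[-4.5449  1.6969 -8.1022]
1.5 [ 0.   3.  -9.3]
1.41 [  0.    6.5 -16.4]
1.27 [  0.   12.9 -24.2]
1.13 [  0.   16.2 -22.1]
0.99 [  0.   19.1 -19.6]
0.85 [  0.   21.7 -16.8]
0.71 [  0.   23.8 -13.6]
0.57 [  0.   25.4 -10.1]
0.43 [ 0.  26.6 -6.5]
0.29 [ 0.  27.3 -2.7]
0.15 [ 0.  27.4  1.1]
0.07 [ 0.  15.5  2.4]
0 [ 0.  13.4  3.1]
-0.03 [0.  5.7 1.6]
```

```bash
python3 -m pendant '[[0,0,0,0,6,-12,5],[0,0,0,0,3,-9.3,5],[0,0,0,0,6.5,-16.4,5],[0,0,0,0,6.3,-12.2,5],[0,0,0,0,6.6,-12,5],[0,0,0,0,7.8,-11.3,5],[0,0,0,0,8.4,-10.8,5],[0,0,0,0,9.2,-10.1,5],[0,0,0,0,9.9,-9.5,5],[0,0,0,0,0,0,5]]'
python3 chk.py
```

```text
clock: 10.9
tool_pos: [0.4631, 0.1644, 0.1655]
tcp_rot: [1.901, 1.977, 0.518]
force: [13.2, -2.0, -3.6]
width: 0.125
w 10.6386916125527 F [13.1589 -2.0245 -3.5687] th 0.9402173869445382 r 0.193642420587787 g [0.4645 0.1645 0.1628] clock 10.9 cmd next
0.57 [ -4.5277  62.276  -35.5901]
0.71 [ -4.5732  36.7711 -25.5865]
1.55 [ -4.8727 -66.977   95.8493]
[ 0.4056 -0.2819  2.3963 -0.328   0.5688  0.6026]
```

```bash
python3 -m pendant '[[0,0,0,0,13.1,-11.9,5],[0,0,0,0,11.7,-7.2,5],[0,0,0,0,12.1,-6.4,5],[0,0,0,0,12.5,-5.5,5],[0,0,0,0,12.9,-4.6,5],[0,0,0,0,13.2,-3.7,5],[0,0,0,0,13.4,-2.8,5],[0,0,0,0,13.6,-1.8,5],[0,0,0,0,13.7,-0.9,5],[0,0,0,0,0,0,5],[0,0,0,0,0,0,5]]'
python3 chk.py; python3 -c "
from goal import *
print(delta(bar(.15)),delta(bar(0)))"
```

```text
clock: 11.82
tool_pos: [0.5394, 0.1669, 0.2568]
tcp_rot: [1.906, 1.98, 0.51]
force: [-2.9, 0.2, 5.7]
width: 0.129
w 10.967605702636014 F [-2.9084  0.2243  5.6809] th 0.31584565221291483 r 0.1938923804980451 g [0.5408 0.167  0.2542] clock 11.8167 cmd next
0.57 [ -4.2008 -48.9054   7.1549]
0.71 [ -4.2404 -74.331   17.3582]
1.55 [  -4.4062 -177.1237  139.6041]
[ 0.3376 -0.2207  2.1676 -0.2156  0.7218  0.427 ]
[-4.0762 32.327  -1.1291] [-4.0326 61.1848  4.2228]
```

```bash
python3 -m pendant '[[0,0,0,0,12,-0.8,5],[0,0,0,0,12,-0.5,5],[0,0,0,0,10,0.3,5],[0,0,0,0,10,1.6,5],[0,0,0,0,8,1.6,5],[0,0,0,0,0,0,5],[0,0,0,0,0,0,5]]'
python3 chk.py|head -1; python3 -c "
from goal import *
print(delta(bar(0)))"
```

```text
clock: 12.4
tool_pos: [0.5852, 0.1687, 0.2779]
tcp_rot: [1.906, 1.982, 0.508]
force: [-0.1, 0.4, 1.7]
width: 0.125
w 10.586148429714866 F [-0.0582  0.3961  1.7298] th 0.054968809874607005 r 0.19394656111419079 g [0.5866 0.1687 0.2753] clock 12.4 cmd next
[-4.0239 10.8692  0.5785]
```

```bash
python3 -m pendant '[[0,0,0,0,4,1,5],[0,0,0,0,4,1,5],[0,0,0,0,0,0,5],[0,0,0,0,0,0,5]]'
python3 chk.py|head -1
python3 -m pendant '[[0,0,0,0,3.5,1.5,5],[0,0,0,0,0,0,5],[0,0,0,0,0,0,5]]'
python3 chk.py|head -1
```

```text
clock: 12.73
tool_pos: [0.5926, 0.169, 0.2797]
tcp_rot: [1.907, 1.982, 0.507]
force: [-4.8, 0.5, 3.2]
width: 0.126
w 10.679676644101429 F [-4.791   0.4634  3.1652] th 0.01532242892270147 r 0.19360887415711786 g [0.5941 0.1691 0.2771] clock 12.7333 cmd next
clock: 12.98
tool_pos: [0.5945, 0.1691, 0.2802]
tcp_rot: [1.91, 1.984, 0.503]
force: [-18.4, 0.1, 12.3]
width: 0.127
w 10.79504959300867 F [-18.4451   0.0683  12.3079] th 0.005348506698844735 r 0.19354764298669 g [0.5959 0.1691 0.2775] clock 12.9833 cmd next
```

```bash
python3 -m pendant '[[0,0,0,0,2,0.8,5],[0,0,0,0,0,0,5],[0,0,0,0,0,0,5],[0,0,0,0,0,0,5]]'
python3 -m pendant '[[0,0,0,0,0,0,20],[0,0,0,0,0,0,30],[0,0,0,0,0,0,40],[0,0,0,0,0,0,60],[0,0,0,0,-4,-1,70],[0,0,0,0,0,0,85],[0,0,0,0,0,0,85],[0,0,0,0,0,0,85],[0,0,0,0,0,0,85]]'
```

```text
clock: 13.32
tool_pos: [0.5946, 0.169, 0.2801]
tcp_rot: [1.912, 1.986, 0.499]
force: [-30.9, 0.2, 18.5]
width: 0.125
clock: 14.07
tool_pos: [0.5951, 0.169, 0.2788]
tcp_rot: [1.907, 1.982, 0.506]
force: [-0.2, -0.0, 0.4]
width: 0.998
```

Released with zero force. Next I retreat along the tool axis and look.

```bash
python3 -m pendant '[[0,0,0,0,0,-15,85],[0,0,0,0,0,-25,85],[0,0,0,0,0,-35,85],[0,0,0,0,0,-40,85],[0,0,0,0,0,-40,85],[0,0,0,0,0,-20,85],[0,0,0,0,0,0,85],[0,0,0,0,0,0,85]]'
python3 - <<'E'
from goal import *
import cv2
for n in ("scene","top","wrist"):
    m=ctrl.camera_model(n);q,d=ctrl.snapshot(n); cv2.imwrite(f"pics/{n}5.png",q[:,:,::-1]); np.save(f"pics/{n}5.npy",d)
    np.savez(f"pics/{n}5.npz",**{k:np.array(m[k]) for k in("camera_matrix","position","rotation")})
    C=cloud(n+"5"); f=-(C-H)@X; l=(C-H)@np.array([-X[1],X[0],0])
    M=(d>0)&(f>.03)&(f<.1)&(abs(l)<.065)&(C[...,2]>.255)&(C[...,2]<.3)
    print(n,M.sum(),"bar f,z",np.median(f[M]),np.median(C[...,2][M]),"expected f for shut .0475")
i=[cv2.resize(cv2.imread(f"pics/{n}5.png")[:300],None,fx=.7,fy=.7) for n in("scene","top")]
cv2.imwrite("pics/both5.png",np.hstack(i))
E
```

```text
clock: 14.73
tool_pos: [0.5115, 0.1661, 0.4347]
tcp_rot: [1.905, 1.981, 0.511]
force: [0.4, -0.0, -0.4]
width: 0.997
scene 474 bar f,z 0.049338848093514145 0.28431752833663443 expected f for shut .0475
top 477 bar f,z 0.04874040553940806 0.28500386142155065 expected f for shut .0475
wrist 1722 bar f,z 0.052712006079268736 0.28566307713042816 expected f for shut .0475
```

View pics/both5.png

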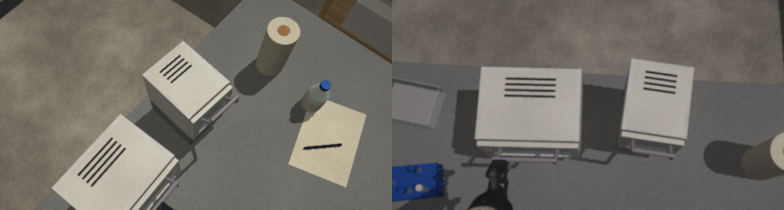

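View pics/wrist5.png

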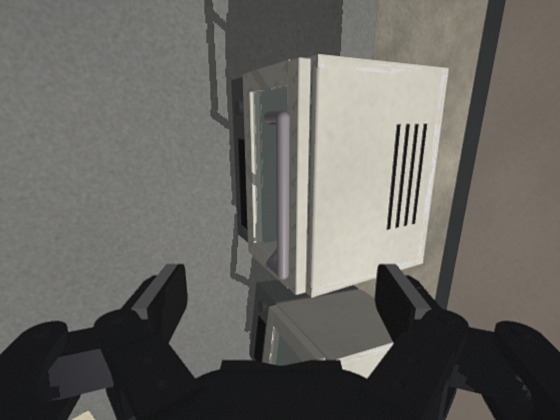

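```bash
python3 -c "
from cell import ctrl
print(ctrl.hand_in())"
```

```text
the job is handed in; nothing more can be done
None
```

The wide (left) cabinet's door was pulled fully down, held down for more than 3 seconds, then pushed fully shut and released. I handed the job in at about 14.9 s, with the gripper open, no force on it, and well clear of the cabinets.

- **Down:** The force rose to about 21 N without the door moving further, so it was against its stop. The depth images put the door at about 1.53 rad, slightly short of the nominal 1.55. I put the difference down to camera calibration. I kept gripping the bar while the door was down.
- **Shut:** The push built up to about 31 N sideways (36 N in all) with the bar no longer moving. After release, the two fixed cameras saw the bar's surface about 49 mm in front of the hinge and 285 mm up. That fits the given shut position (bar centre 47.5 mm in front, 280 mm up). The wrist camera read 53 mm in front, a few millimetres off, which I did not chase further.
- **Narrow door:** I never touched it, and it still looked shut in the last picture.

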